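# Run a fixture plate out over the end of a beam

## Task

Two tins stand in the way where the fixture plate has to go: slide them along the bench, upright and one by one, into single file wholly between the two guide rails. Then slide the plate by its orange lug straight out over the beam's end, flat on the beam, until its nose is right above the yellow stripe; it would tip there, so finish while still holding it flat and still, and do not let go. Leave everything else on the bench alone.

Things in the scene. Friction and masses are not known exactly. Their poses are not given: they have to be found in the camera images.
- riser: green steel H-beam offcut fixed to the bench, 300 long (its y axis) x 120 wide (x) x 60 tall with a flat top; origin at the centre of its underside. Its +y axis points outward: the outward end face is at y = +150 in its frame
- plate: aluminium fixture plate, 60 wide (its x) x 300 long (y) x 8 thick, about 0.4 kg, lying loose on the beam's top along it; origin at the centre of its underside. An orange lug 24 x 24 x 42 tall stands on it, centred 20 from the tail (-y) end, its top 50 above the plate's underside.
- plate_nose (a point): centre of the plate's front (+y) end face, at mid thickness (4 above the underside). The plate's balance point is within 10 mm of its middle, on the lug side, so once more than about 160 hangs out it tips unless the tail is held down
- plate_lug (a point): centre of the orange lug, 29 above the plate's underside (21 above the plate's top); the lug's sides are square to the plate
- stripe: yellow stripe painted on the bench ahead of the beam's outward end, across the plate's path (square to the beam), 12 wide (its y) x 200 long (x), flat; origin at its centre. It is 190 to 215 out from the beam's end face; its y axis points outward like the beam's
- tin_blue: round silver tin with a blue band and pale lid, 60 diameter, 72 tall, about 0.25 kg (so taller than the beam), standing upright on the bench; origin at the centre of its underside. It slides steadily if pushed or gripped within 40 of the bench and rocks if pushed higher up; gripped and pressed hard onto the bench, it leans as it is dragged
- tin_red: round silver tin with a red band, same shape, size and behaviour as the blue one
- lane: two parallel steel guide rails fixed to the bench, 18 tall, 10 thick, 70 apart inside, 160 long along its y axis, with a yellow end stop (18 tall) at y = +160; origin on the bench at the middle of the open mouth, between the ends of the rails. Tins enter along +y. Short flared lips reach 25 in front of the mouth and open to about 95
- hammer: claw-free workshop hammer lying on the bench on the robot's side of the riser, about 260 long; origin under its middle. Leave it alone
- wrench: steel wrench lying on the bench beyond the riser, about 170 long; origin under its middle. Leave it alone
- mug: white mug, 76 across, 90 tall, handle on its +y side; origin at the centre of its underside. Leave it alone
- tape: yellow and black tape measure, 70 x 35 x 65 tall, standing on the robot's side of the bench; origin at the centre of its underside. Leave it alone
- angle_iron: dark steel angle offcut, 50 x 110 (along its y) x 50 tall, beyond the lane; origin at the centre of its underside. Leave it alone
- oil_bottle: white and yellow bottle with a red cap, 60 across, 150 tall, beyond the tail of the beam; origin at the centre of its underside. Leave it alone

How it is judged:
On the way, in this order (a step that is already met when the one before it is completed fails the run):
1. both tins stand upright in single file, wholly between the guide rails (y of tin_blue in the frame of lane between 0.026 and 0.16 m and x of tin_blue in the frame of lane between -0.02 and 0.02 m and height (world z) of each of tin_blue, tin_red below 0.006 m and angle between each of tin_blue, tin_red's own z axis and vertical below 0.1 rad and y of tin_red in the frame of lane between 0.026 and 0.16 m and x of tin_red in the frame of lane between -0.02 and 0.02 m), for 0.2 s.
2. the plate lies flat along the beam with its nose above the yellow stripe (y of plate_nose in the frame of stripe between -0.008 and 0.008 m and x of plate_nose in the frame of stripe between -0.03 and 0.03 m and z of plate in the frame of riser between 0.055 and 0.066 m and angle between plate's own z axis and vertical below 0.04 rad and angle between the y axis of plate and the y axis of riser, either way round below 0.12 rad), for 0.2 s.
At the end, for the whole second after the job is handed in: Plate nose within 8 mm of the stripe's centre line (30 mm sideways), plate still, flat on the beam (0.04 rad, 6 mm), within 0.12 rad of its direction, held by the fingers (over 1 N), no tin propping it; both tins upright on the bench wholly in the lane (centres 26 mm past the mouth) (all of step 1 and all of step 2 and contact force between the fingers and plate above 1 N and linear speed of plate below 0.01 m/s and contact force between plate and tin_blue below 0.3 N and contact force between plate and tin_red below 0.3 N); the arm keeps its last pose, push and grip.
It fails at once if the plate tips (0.2 rad) or is lifted more than 20 mm off the beam (angle between plate's own z axis and vertical above 0.2 rad or z of plate in the frame of riser above 0.08 m).
It fails at once if a tin is lifted more than 25 mm off the bench or knocked over (height (world z) of any of tin_blue, tin_red above 0.025 m or angle between any of tin_blue, tin_red's own z axis and vertical above 0.6 rad).
It fails at once if anything else on the bench is moved more than 30 mm (distance of any of hammer, wrench, mug, tape, angle_iron, oil_bottle from where it was at the start of the episode above 0.03 m).
It also fails if it takes over 67 s, if anything falls off the work surface, if the arm or the gripper's body presses on something with over 40 N, if the wrist force passes 120 N, or if a joint passes its speed limit or range.

## Robot

A 6-joint arm with a two-finger parallel gripper is mounted at the origin on the work surface. World frame = base frame: x ahead of the robot, y to its left, z up, the work surface at z = 0. Lengths are in m, angles in rad, forces in N, time in s.
With the tool pointing down it reaches from about 0.325 to 0.775 m from the base axis. Payload 9.3 kg.
Tool frame: the origin (TCP) lies midway between the tips of the shut fingers; the grasp point (between the pads) lies 19 mm behind it (ctrl.pinch_z is the distance from the TCP to the grasp point, in m); z points along the fingers, y is the line along which they close (so a half turn about z gives the same grasp; the last joint's range is limited). The gripper opens to 85 mm and grips with 20 to 120 N. Pads are 22 mm wide; open, the fingers measure 114 mm over their backs; the gripper's body (76 mm by 85 mm) begins 54 mm behind the grasp point. The pads swing forward as they close: fully open they stand 13 mm farther back than shut.
Start: joints at [-1.354, 0.259, 0.021, 1.334, 0, 1.418], TCP at [0.199, -0.513, 0.231] pointing down, gripper open.
Joint ranges: [-3.04, 3.04], [-0.91, 1.82], [-1.04, 1.36], [-1.92, 1.95], [-1.52, 1.45], [-3.14, 3.14]. Speed limits (rad/s): [2.22, 2.22, 2.79, 3.14, 3.14, 3.14].

## Interface

Orientations are given as a unit quaternion [x, y, z, w].
In Python, from bench import ctrl, viewer gives the robot as it stands.
- The arm moves only by the tool send_rows, never from a script. Its argument "moves" is a list of rows, each an object of numbers: "x", "y", "z": the shift along the tool's x, y, z scaled (see below); "rx", "ry", "rz": the turn, a rotation vector about the tool's x, y, z scaled (see below); "jaw": the opening, from -1 (shut) to 1 (fully open). A call has 1 to 8 rows; each row shifts and turns the commanded pose from where the row before left it, along the tool's axes as they then stand; what a row does not reach is not made up. The controller multiplies each number of a shift by 0.02 m and each number of a turn by 0.12 rad. A row lasts 1/8 s, in which the tool goes at most 62.5 mm and 10.7 degrees, less where a joint would pass 70% of its speed; a pose out of reach is approached as far as the arm can. A call with a number of a shift or a turn outside -1 to 1 is refused whole. A call with a gripper value outside its range is refused whole. The fingers move at their own pace and stop on an object; "squeeze" is the grip in N (left out, the last holds). Time passes only in rows, so rows that do not move let the fingers close. It gives the time, the measured TCP pose, the force, the opening and the grip force at its end, in the units of the state.
- ctrl.read_state(): the state, without advancing time (a new reading comes with each control period).
- viewer.read_camera(name): name is "side" or "top" or "wrist"; returns a dict with "img" (384x512x3 uint8, red, green, blue), "vfov" (degrees; the focal length in pixels is half the picture's height over the tangent of half this angle, whatever the lens; pixels are square), "cx", "cy" (the principal point, pixels), "k1" (the pictures are not rectified: a ray, as slopes to the right and down, at radius r is drawn at 1 + k1 r^2 times it, then the intrinsics apply), "rvec" (rotation vector, rad) and "tvec" (3), from world to camera coordinates, as OpenCV has them. Camera axes: x right, y down, z forward; pixel columns grow to the right and rows downward; lengths in m; the calibration is good to about 2 mm. A picture is of the moment at which its call begins. There is no depth.
- ctrl.job_done(): hands the job in; it is judged then, once.
Trained networks look in the newest picture that a camera, given by its name, has taken for a name from the list of things; names that differ only in an ending like _2 or _b are one class to them, and where a whole thing is asked for, a point or a joint stands for the part that bears it (a point fixed in the world has none). Each returns a list of dicts, best first, with "confidence" (0 to 1); they miss things now and then, are a little off and sometimes report something else, mostly with a low value. They report only what shows in the picture. A call takes as long as a camera call.
- viewer.boxes_of(camera, target): "box" ([left, top, right, bottom] in pixels, round what is visible of it).
- viewer.regions_of(camera, target): "region" (384x512 bool, what is visible of it) and "box" ([left, top, right, bottom] in pixels, round what is visible of it).
- viewer.place_of(camera, target): "position" ([column, row] in pixels: a listed point, or the origin of a listed thing).
The state is a dict: "time_s": time; "q": joint angles; "qd": joint speeds; "tau": joint torques, N m; "tool_pos": TCP position; "ee_rot": TCP orientation; "wrist_force": force on the tool from outside, world axes, zero at the start; "torque": the same for the moment, N m; "width": finger opening in m; "grasp_force": force on a finger pad.
Only numpy, scipy, OpenCV 4.12 (cv2) and the standard library are available. Lean on these libraries where they do the work, as an engineer would, in place of code of your own. Each camera call takes 0.05 s, during which the arm holds its last target. There are 200 camera calls.

## Working session

There is one attempt and no reset: what is moved stays moved. The work goes in short steps, Python scripts to look and compute and a tool call to move; the robot and the scene stay as the last step left them, time stands still between calls to the robot, and variables do not carry over. Pictures are saved under pics/ and viewed, at most 10 in all, crops included, and the job is handed in when it is done.

Besides the shell and the picture viewer there is one more tool, called after "Request:" by a JSON object that holds its "method" and its "body". send_rows: Moves the arm, as the interface text tells. Its arguments: {"type":"object","properties":{"moves":{"type":"array","items":{"type":"object","properties":{"x":{"type":"number","minimum":-1,"maximum":1},"y":{"type":"number","minimum":-1,"maximum":1},"z":{"type":"number","minimum":-1,"maximum":1},"rx":{"type":"number","minimum":-1,"maximum":1},"ry":{"type":"number","minimum":-1,"maximum":1},"rz":{"type":"number","minimum":-1,"maximum":1},"jaw":{"type":"number"}}}},"squeeze":{"type":"number"}},"required":["moves"]}

```bash
mkdir -p pics; ls
cat > h.py <<'E'
import numpy as np, cv2
from bench import ctrl, viewer
from scipy.spatial.transform import Rotation as R
def ray(c,px):
    f=c["img"].shape[0]/2/np.tan(np.radians(c["vfov"])/2)
    d=np.array([(px[0]-c["cx"])/f,(px[1]-c["cy"])/f]); u=d.copy()
    for _ in range(30): u=d/(1+c["k1"]*(u@u))
    M=R.from_rotvec(np.ravel(c["rvec"])).as_matrix(); t=np.ravel(c["tvec"])
    return -M.T@t, M.T@np.array([u[0],u[1],1])
def at(c,px,z):
    o,d=ray(c,px); return o+d*(z-o[2])/d[2]
def proj(c,p):
    M=R.from_rotvec(np.ravel(c["rvec"])).as_matrix(); v=M@np.array(p)+np.ravel(c["tvec"])
    u=v[:2]/v[2]; f=c["img"].shape[0]/2/np.tan(np.radians(c["vfov"])/2)
    u=u*(1+c["k1"]*(u@u)); return u*f+[c["cx"],c["cy"]]
E
cat > a.py <<'E'
from h import *
np.set_printoptions(precision=4,suppress=True)
Z=dict(riser=0,plate=.06,plate_nose=.064,plate_lug=.089,stripe=0,tin_blue=0,tin_red=0,lane=0,hammer=0,wrench=0,mug=0,tape=0,angle_iron=0,oil_bottle=0)
for cam in ("top","side"):
    c=viewer.read_camera(cam); cv2.imwrite(f"pics/{cam}0.png",c["img"][:,:,::-1])
    print(cam,"cam at",ray(c,(256,192))[0])
    for n,z in Z.items():
        r=viewer.place_of(cam,n)
        print(n,[(np.round(q["position"],1),round(q["confidence"],2),at(c,q["position"],z)[:2]) for q in r[:2]])
s=ctrl.read_state(); print(s); print(ctrl.pinch_z)
E
python3 a.py
```

```text
pics
top cam at [ 0.4122 -0.0009  1.2322]
riser [(array([340.6, 215.1]), 0.8, array([ 0.5463, -0.2094]))]
plate [(array([343.2, 217.5]), 0.9, array([ 0.5338, -0.2059]))]
plate_nose [(array([282.9, 224.3]), 0.81, array([ 0.5129, -0.0516])), (array([344.7, 216.2]), 0.58, array([ 0.5368, -0.209 ]))]
plate_lug [(array([395.6, 209.5]), 0.72, array([ 0.5535, -0.332 ]))]
stripe [(array([212.4, 231.2]), 0.58, array([0.496 , 0.1346]))]
tin_blue [(array([218. , 225.7]), 0.64, array([0.5111, 0.1201]))]
tin_red [(array([283.7, 220.1]), 0.73, array([ 0.5297, -0.0563])), (array([259.3, 220.2]), 0.62, array([0.5282, 0.0093]))]
lane [(array([159.9, 240.5]), 0.55, array([0.4682, 0.2745]))]
hammer [(array([345. , 301.1]), 0.86, array([ 0.3198, -0.2199]))]
wrench [(array([292.6, 129. ]), 0.58, array([ 0.7835, -0.0777]))]
mug [(array([241. , 124.7]), 0.64, array([0.7931, 0.0657])), (array([235.2, 272.6]), 0.62, array([0.3876, 0.0703]))]
tape [(array([235.5, 271.7]), 0.8, array([0.39  , 0.0695]))]
angle_iron [(array([152.1, 148. ]), 0.93, array([0.722 , 0.3093])), (array([243.8, 123.6]), 0.75, array([0.7
[... 830 characters left out ...]
0.0664]))]
tape []
angle_iron [(array([293.2, 124.6]), 0.72, array([0.7108, 0.3221])), (array([356.4, 288.7]), 0.64, array([ 0.7498, -0.2482]))]
oil_bottle [(array([356.3, 292.5]), 0.93, array([ 0.747 , -0.2575]))]
{'time_s': 1.5, 'q': array([-1.3536,  0.2586,  0.0215,  1.3337, -0.    ,  1.4182]), 'qd': array([ 0.0011,  0.0011, -0.0015,  0.002 , -0.0015,  0.0007]), 'tau': array([ -0.0002, -55.5387,  34.4725,   0.0016,  -0.0002,  -0.    ]), 'tool_pos': array([ 0.1988, -0.5128,  0.2313]), 'ee_rot': array([ 0.983 ,  0.1838, -0.    , -0.    ]), 'wrist_force': array([ 0.4039,  0.5867, -0.4378]), 'torque': array([ 0.0394, -0.0306, -0.032 ]), 'grasp_force': 0.0, 'width': 0.08530067544819385}
0.0187
```

```bash
python3 -c "
import cv2
a=cv2.imread('pics/top0.png');cv2.imwrite('pics/top0c.png',cv2.resize(a[90:330,80:430],None,fx=2.28,fy=2.28,interpolation=2))
a=cv2.imread('pics/side0.png');cv2.imwrite('pics/side0c.png',cv2.resize(a[60:240,130:400],None,fx=2.9,fy=2.9,interpolation=2))"
```

```text
(no output)
```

View pics/top0c.png

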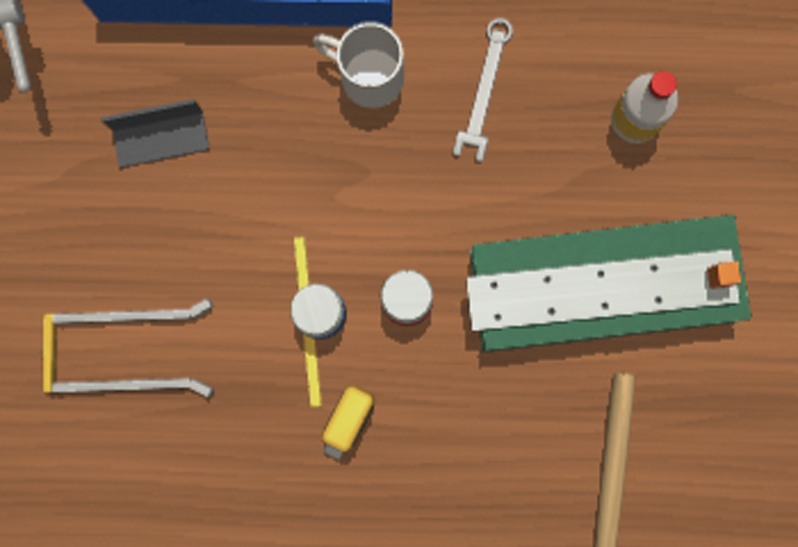

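View pics/side0c.png

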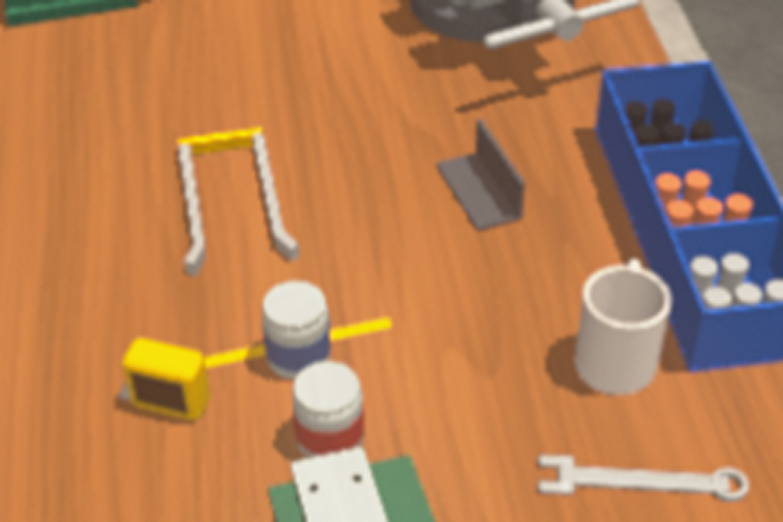

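Top crop (2.28x, offset 80,90): blue lid at about (318,311) and red lid at about (407,297). The plate runs from (470,305) to (738,275), the rails from x≈52 to 190 at rows 316 and 386, and the stripe from (299,238) to (316,406). The tape stands at (348,420), clear of the tin path. Next I'll work out the geometry from these pixels.

```bash
cat > b.py <<'E'
from h import *
np.set_printoptions(precision=4,suppress=True)
c=viewer.read_camera("top"); im=c["img"]
P=lambda x,y:(x/2.28+80-.28,y/2.28+90-.28)
for n,p,z in [("blue lid",(317.5,310.5),.072),("red lid",(406.5,296.5),.072),("nose",(469.5,305),.068),("tail",(737,277),.068),("lug top",(729,274),.110),
 ("railU out",(52,319),.018),("railU in",(190,314),.018),("railL out",(52,388),.018),("railL in",(188,383),.018),("stripeA",(299.5,238),0),("stripeB",(316,406),0),
 ("beam NW",(472,246),.06),("beam NE",(735,216),.06),("beam SW",(484,350),.06),("beam SE",(749,319),.06)]:
    print(n,at(c,P(*p),z)[:2])
hsv=cv2.cvtColor(im,cv2.COLOR_RGB2HSV)
def fit(m,z,nm):
    ys,xs=np.nonzero(m)
    if len(xs)<5: print(nm,"none");return
    w=np.array([at(c,(x,y),z)[:2] for x,y in zip(xs,ys)])
    r=cv2.minAreaRect(w.astype(np.float32)*1000); print(nm,len(xs),"mean",w.mean(0),"rect",np.array(r[0])/1000,r[1],r[2])
    d=np.linalg.svd(w-w.mean(0),full_matrices=False)[2][0]; print("   dir",d)
yel=((hsv[...,0]>22)&(hsv[...,0]<34)&(hsv[...,1]>140)&(hsv[...,2]>120))
m=yel.copy(); m[:,:205]=0; m[:,225:]=0; m[267:]=0; fit(m,0,"stripe")
m=yel.copy(); m[:,:95]=0; m[:,110:]=0; fit(m,.018,"stop")
g=((hsv[...,0]>60)&(hsv[...,0]<85)&(hsv[...,1]>80)); g[:180]=0;g[260:]=0;g[:,:270]=0; fit(g,.06,"beam")
for cam in("top","side"):
  if cam=="side": c=viewer.read_camera("side")
  for n,z in [("plate",.068),("tin_blue",.036),("tin_red",.036)]:
    r=viewer.regions_of(cam,n)
    if r: fit(r[0]["region"],z,cam+n)
E
python3 b.py
```

```text
blue lid [0.5048 0.1105]
red lid [0.5224 0.012 ]
nose [ 0.5147 -0.0583]
tail [ 0.5521 -0.3567]
lug top [ 0.5501 -0.3353]
railU out [0.4929 0.4243]
railU in [0.5021 0.2639]
railL out [0.4135 0.4187]
railL in [0.4225 0.2621]
stripeA [0.5966 0.1418]
stripeB [0.3993 0.1154]
beam NW [ 0.5823 -0.0607]
beam NE [ 0.6227 -0.3586]
beam SW [ 0.4655 -0.0755]
beam SE [ 0.506  -0.3714]
stripe 193 mean [0.5002 0.1298] rect [0.5004 0.1298] (195.8482208251953, 12.15718936920166) 7.766948223114014
   dir [-0.9909 -0.1348]
stop 67 mean [0.4536 0.4274] rect [0.4551 0.428 ] (84.2195053100586, 7.274230480194092) 2.1831579208374023
   dir [-0.9975 -0.071 ]
beam 2514 mean [ 0.5521 -0.2175] rect [ 0.5446 -0.2159] (118.5364761352539, 300.09716796875) 7.7853102684021
   dir [-0.1447  0.9895]
topplate 2717 mean [ 0.5347 -0.2069] rect [ 0.5349 -0.2087] (60.655574798583984, 304.9320983886719) 7.383268356323242
   dir [-0.1311  0.9914]
toptin_blue 457 mean [0.5055 0.1135] rect [0.5063 0.1126] (60.101383209228516, 60.301204681396484) 1.1729614734649658
   dir [-0.7464 -0.6655]
toptin_red 394 mean [0.5237 0.0136] rect [0.5227 0.0137] (57.65547561645508, 54.94429016113281) 1.1490797996520996
   dir [-0.9894  0.1452]
sideplate 3545 mean [ 0.5356 -0.2214] rect [ 0.5344 -0.2079] (63.74969482421875, 305.1501159667969) 7.131929397583008
   dir [ 0.1285 -0.9917]
sidetin_blue 659 mean [0.5052 0.1176] rect [0.5068 0.1186] (122.35143280029297, 63.195030212402344) 89.96063232421875
   dir [-0.0747 -0.9972]
sidetin_red 661 mean [0.522 0.016] rect [0.5227 0.0169] (101.40545654296875, 57.5074462890625) 84.43030548095703
   dir [-0.0692 -0.9976]
```

Request:
{"method": "send_rows", "body": {"moves": [{"rz":0.864,"y":-1,"x":0.8},{"rz":0.864,"y":-1,"x":0.8},{"rz":0.864,"y":-1,"x":0.7},{"y":-1,"x":0.5},{"y":-1,"x":0.5},{"y":-1,"x":0.5},{"y":-1,"x":0.5},{"y":-1,"x":0.5}], "squeeze": 30}}

```text
invalid input at $.moves[0]: expected keys x, y, z, rx, ry, rz, jaw
```

Request:
{"method": "send_rows", "body": {"moves": [{"y":-1,"x":0.5},{"y":-1,"x":0.5},{"y":-1,"x":0.5},{"y":-1,"x":0.5},{"y":-1,"x":0.5},{"y":-1,"x":0.5},{"y":-1,"x":0.5},{"y":-1,"x":0.5}]}}

```text
invalid input at $.moves[0]: expected keys x, y, z, rx, ry, rz, jaw
```

Request:
{"method": "send_rows", "body": {"moves": [{"y":-1,"x":0.5},{"y":-1,"x":0.5},{"y":-1,"x":0.5},{"y":-1,"x":0.5},{"y":-1,"x":0.5},{"y":-1},{"y":-1},{"y":-1}]}}

```text
invalid input at $.moves[0]: expected keys x, y, z, rx, ry, rz, jaw
```

All keys are required in every row.

Request:
{"method": "send_rows", "body": {"moves": [{"x":0.8,"y":-1,"z":0,"rx":0,"ry":0,"rz":0.864,"jaw":1},{"x":0.8,"y":-1,"z":0,"rx":0,"ry":0,"rz":0.864,"jaw":1},{"x":0.7,"y":-1,"z":0,"rx":0,"ry":0,"rz":0.864,"jaw":1},{"x":0.5,"y":-1,"z":0,"rx":0,"ry":0,"rz":0,"jaw":1},{"x":0.5,"y":-1,"z":0,"rx":0,"ry":0,"rz":0,"jaw":1},{"x":0.5,"y":-1,"z":0,"rx":0,"ry":0,"rz":0,"jaw":1},{"x":0.5,"y":-1,"z":0,"rx":0,"ry":0,"rz":0,"jaw":1},{"x":0.5,"y":-1,"z":0,"rx":0,"ry":0,"rz":0,"jaw":1}], "squeeze": 30}}

```text
time_s: 2.9
tool_pos: [0.2718, -0.3388, 0.2313]
ee_rot: [1.0, 0.03, 0.0, 0.0]
wrist_force: [0.5, -0.5, 0.6]
width: 0.0851
grasp_force: 0.0
```

Request:
{"method": "send_rows", "body": {"moves": [{"x":0.5,"y":-1,"z":0,"rx":0,"ry":0,"rz":0,"jaw":1},{"x":0.5,"y":-1,"z":0,"rx":0,"ry":0,"rz":0,"jaw":1},{"x":0.5,"y":-1,"z":0,"rx":0,"ry":0,"rz":0,"jaw":1},{"x":0.5,"y":-1,"z":0,"rx":0,"ry":0,"rz":0,"jaw":1},{"x":0.5,"y":-1,"z":0,"rx":0,"ry":0,"rz":0,"jaw":1},{"x":0.5,"y":-1,"z":0,"rx":0,"ry":0,"rz":0,"jaw":1},{"x":0.5,"y":-1,"z":0,"rx":0,"ry":0,"rz":0,"jaw":1},{"x":0.5,"y":-1,"z":0,"rx":0,"ry":0,"rz":0,"jaw":1}]}}

```text
time_s: 3.9
tool_pos: [0.342, -0.1743, 0.2313]
ee_rot: [1.0, 0.03, 0.0, 0.0]
wrist_force: [-0.6, -0.2, -1.1]
width: 0.0855
grasp_force: 0.0
```

Request:
{"method": "send_rows", "body": {"moves": [{"x":0.64,"y":-1,"z":0,"rx":0,"ry":0,"rz":0,"jaw":1},{"x":0.64,"y":-1,"z":0,"rx":0,"ry":0,"rz":0,"jaw":1},{"x":0.64,"y":-1,"z":0,"rx":0,"ry":0,"rz":0,"jaw":1},{"x":0.64,"y":-1,"z":0,"rx":0,"ry":0,"rz":0,"jaw":1},{"x":0.64,"y":-1,"z":0.5,"rx":0,"ry":0,"rz":0,"jaw":1},{"x":0.64,"y":-1,"z":0.5,"rx":0,"ry":0,"rz":0,"jaw":1},{"x":0.64,"y":-1,"z":0.5,"rx":0,"ry":0,"rz":0,"jaw":1},{"x":0.64,"y":-1,"z":0.5,"rx":0,"ry":0,"rz":0,"jaw":1}]}}

```text
time_s: 4.9
tool_pos: [0.4346, -0.0085, 0.191]
ee_rot: [1.0, 0.03, 0.0, 0.0]
wrist_force: [-0.0, -0.3, -0.1]
width: 0.0854
grasp_force: 0.0
```

Request:
{"method": "send_rows", "body": {"moves": [{"x":0.64,"y":-1,"z":0.5,"rx":0,"ry":0,"rz":0,"jaw":1},{"x":0.64,"y":-1,"z":0.5,"rx":0,"ry":0,"rz":0,"jaw":1},{"x":0.64,"y":-1,"z":0.5,"rx":0,"ry":0,"rz":0,"jaw":1},{"x":0.64,"y":-1,"z":0.5,"rx":0,"ry":0,"rz":0,"jaw":1},{"x":0.64,"y":-1,"z":0.5,"rx":0,"ry":0,"rz":0,"jaw":1},{"x":0,"y":0,"z":0,"rx":0,"ry":0,"rz":0,"jaw":1}]}}

```text
time_s: 5.65
tool_pos: [0.4922, 0.0952, 0.1405]
ee_rot: [1.0, 0.031, -0.001, -0.0]
wrist_force: [0.1, -0.3, 0.4]
width: 0.0854
grasp_force: 0.0
```

Run:
```python
from h import *
s=ctrl.read_state(); print(s['tool_pos'],s['ee_rot'],s['time_s'])
for cam in("wrist","side"):
  c=viewer.read_camera(cam); cv2.imwrite(f"pics/{cam}1.png",c["img"][:,:,::-1])
  for n in("tin_blue","tin_red"):
    for q in viewer.place_of(cam,n)[:2]: print(cam,n,q["position"],q["confidence"],at(c,q["position"],0)[:2])
  for t in[(.5055,.111,.072),(.5055,.111,0),(.5225,.012,.072)]: print(proj(c,t))
```

```text
[0.49218816 0.09517157 0.14047381] [ 9.99531364e-01  3.06024172e-02 -7.37005348e-04 -4.37692661e-05] 5.65
wrist tin_blue [237.0, 162.2] 0.6 [0.50553391 0.11338362]
wrist tin_red [348.9, 151.9] 0.56 [0.52107967 0.01294431]
wrist tin_red [469.2, 180.1] 0.4 [ 0.50162077 -0.10027544]
[234.49288958 182.50802391]
[239.60647563 162.39439148]
[380.65329837 166.98244016]
side tin_blue [354.6, 292.9] 0.64 [ 0.74295679 -0.25789732]
side tin_blue [231.5, 183.3] 0.58 [0.50226024 0.11243333]
side tin_red [238.6, 210.0] 0.71 [0.51133577 0.01814615]
[231.11286891 165.02375635]
[232.74647606 183.55666012]
[241.93952179 193.08810852]
```

View pics/wrist1.png

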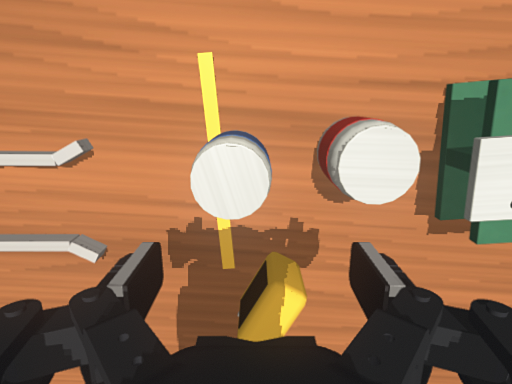

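Wrist picture: blue lid at (231,176) and red lid at (379,162), each a few mm to +x and +y of my estimate. The refined values are blue ≈ (0.507, 0.1125) and red ≈ (0.524, 0.013).

Request:
{"method": "send_rows", "body": {"moves": [{"x":0.8,"y":-0.82,"z":0,"rx":0,"ry":0,"rz":0,"jaw":1},{"x":0,"y":0,"z":0.9,"rx":0,"ry":0,"rz":0,"jaw":1},{"x":0,"y":0,"z":1,"rx":0,"ry":0,"rz":0,"jaw":1},{"x":0,"y":0,"z":1,"rx":0,"ry":0,"rz":0,"jaw":1},{"x":0,"y":0,"z":0,"rx":0,"ry":0,"rz":0,"jaw":1}]}}

```text
time_s: 6.58
tool_pos: [0.5067, 0.1104, 0.0825]
ee_rot: [1.0, 0.029, -0.001, 0.0]
wrist_force: [-0.1, -0.6, 0.5]
width: 0.0856
grasp_force: 0.0
```

Request:
{"method": "send_rows", "body": {"moves": [{"x":0,"y":-0.1,"z":1,"rx":0,"ry":0,"rz":0,"jaw":1},{"x":0,"y":0,"z":1,"rx":0,"ry":0,"rz":0,"jaw":1},{"x":0,"y":0,"z":1,"rx":0,"ry":0,"rz":0,"jaw":1},{"x":0,"y":0,"z":0.5,"rx":0,"ry":0,"rz":0,"jaw":1},{"x":0,"y":0,"z":0,"rx":0,"ry":0,"rz":0,"jaw":0.2},{"x":0,"y":0,"z":0,"rx":0,"ry":0,"rz":0,"jaw":0},{"x":0,"y":0,"z":0,"rx":0,"ry":0,"rz":0,"jaw":0}], "squeeze": 25}}

```text
time_s: 7.45
tool_pos: [0.508, 0.113, 0.0142]
ee_rot: [1.0, 0.029, 0.001, -0.0]
wrist_force: [-0.8, -0.1, 5.4]
width: 0.0596
grasp_force: 27.9
```

Request:
{"method": "send_rows", "body": {"moves": [{"x":-0.2,"y":-0.4,"z":-0.05,"rx":0,"ry":0,"rz":0,"jaw":0},{"x":-0.3,"y":-0.7,"z":0,"rx":0,"ry":0,"rz":0,"jaw":0},{"x":-0.4,"y":-0.8,"z":0,"rx":0,"ry":0,"rz":0,"jaw":0},{"x":-0.4,"y":-0.8,"z":0,"rx":0,"ry":0,"rz":0,"jaw":0},{"x":-0.3,"y":-0.9,"z":0,"rx":0,"ry":0,"rz":0,"jaw":0},{"x":-0.2,"y":-0.8,"z":0,"rx":0,"ry":0,"rz":0,"jaw":0},{"x":0,"y":0,"z":0,"rx":0,"ry":0,"rz":0,"jaw":0}]}}

```text
time_s: 8.32
tool_pos: [0.468, 0.1525, 0.0155]
ee_rot: [0.998, 0.062, -0.001, -0.018]
wrist_force: [0.3, -1.1, -2.3]
width: 0.0595
grasp_force: 27.6
```

```bash
cat > t.py <<'E'
from h import *
import sys
s=ctrl.read_state(); print(s['tool_pos'],s['wrist_force'],s['time_s'])
for cam in("wrist","side","top"):
  c=viewer.read_camera(cam); cv2.imwrite(f"pics/{cam}{sys.argv[1]}.png",c["img"][:,:,::-1])
  for n in("tin_blue","tin_red","lane"):
    for q in viewer.place_of(cam,n)[:2]: print(cam,n,q["position"],q["confidence"],at(c,q["position"],0)[:2])
E
python3 t.py 2
```

```text
[0.46798131 0.15250514 0.01551751] [ 0.29418797 -1.13799975 -2.28141818] 8.325
wrist tin_blue [254.2, 238.1] 0.75 [0.46457156 0.15379997]
side tin_blue [294.5, 125.8] 0.55 [0.71367021 0.31607562]
side tin_blue [217.1, 175.3] 0.52 [0.4659798 0.1477168]
side tin_red [242.5, 212.7] 0.87 [0.52025183 0.0078991 ]
side tin_red [275.7, 316.8] 0.59 [ 0.55861213 -0.28799801]
side lane [186.7, 196.4] 0.7 [0.38030566 0.08415734]
side lane [161.2, 305.6] 0.64 [ 0.3115871  -0.22598113]
top tin_red [257.6, 222.4] 0.9 [0.52212256 0.01378282]
```

View pics/wrist2.png

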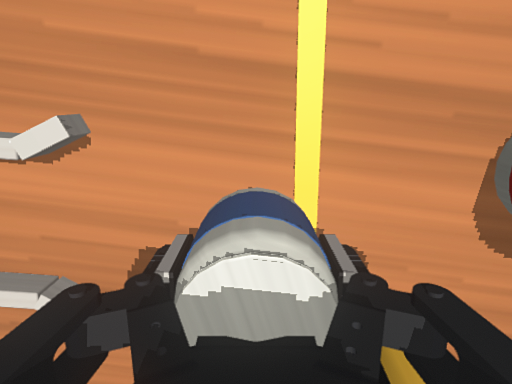

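The wrist picture shows the blue tin gripped upright at (255,270), with the lips ahead at the left. The tool fell short and tilted slightly, so I'll check the joint limits.

Run:
```python
from h import *
s=ctrl.read_state(); print(s['q'],s['qd'],s['tau'],s['torque']); print(R.from_quat(s['ee_rot']).as_matrix())
print([x for x in dir(ctrl) if x[0]!='_'])
```

```text
[ 0.12139119  0.32797715 -0.48511258  0.75799382  0.03564666  3.14059053] [ 0.00093097 -0.00040667  0.00056655  0.00014685  0.00165718 -0.00038795] [-1.90949638e-02 -5.36464691e+01  2.66300458e+01  6.87705688e-03
  1.52498418e-01  1.89426210e-04] [-0.09058134 -0.00489568 -0.00652632]
[[ 9.92519331e-01  1.22000874e-01 -4.60058383e-03]
 [ 1.22087327e-01 -9.91889924e-01  3.53420935e-02]
 [-2.51506451e-04 -3.56393840e-02 -9.99364684e-01]]
['Unreachable', 'job_done', 'pinch_z', 'read_state']
```

Joint 6 is at its limit. I'll undo the tilt and turn half round the tin's axis; the grasp is the same either way.

Request:
{"method": "send_rows", "body": {"moves": [{"x":0,"y":0,"z":0,"rx":-0.3,"ry":0,"rz":0,"jaw":0},{"x":0,"y":0,"z":0,"rx":0,"ry":0,"rz":-1,"jaw":0},{"x":0,"y":0,"z":0,"rx":0,"ry":0,"rz":-1,"jaw":0},{"x":0,"y":0,"z":0,"rx":0,"ry":0,"rz":-1,"jaw":0},{"x":0,"y":0,"z":0,"rx":0,"ry":0,"rz":-1,"jaw":0},{"x":0,"y":0,"z":0,"rx":0,"ry":0,"rz":-1,"jaw":0},{"x":0,"y":0,"z":0,"rx":0,"ry":0,"rz":-1,"jaw":0},{"x":0,"y":0,"z":0,"rx":0,"ry":0,"rz":-1,"jaw":0}]}}

```text
time_s: 9.93
tool_pos: [0.4692, 0.1463, 0.0156]
ee_rot: [0.884, 0.468, 0.0, -0.001]
wrist_force: [-0.5, 0.2, -2.3]
width: 0.0593
grasp_force: 27.6
```

Request:
{"method": "send_rows", "body": {"moves": [{"x":0,"y":0,"z":0,"rx":0,"ry":0,"rz":-1,"jaw":0},{"x":0,"y":0,"z":0,"rx":0,"ry":0,"rz":-1,"jaw":0},{"x":0,"y":0,"z":0,"rx":0,"ry":0,"rz":-1,"jaw":0},{"x":0,"y":0,"z":0,"rx":0,"ry":0,"rz":-1,"jaw":0},{"x":0,"y":0,"z":0,"rx":0,"ry":0,"rz":-1,"jaw":0},{"x":0,"y":0,"z":0,"rx":0,"ry":0,"rz":-1,"jaw":0},{"x":0,"y":0,"z":0,"rx":0,"ry":0,"rz":-1,"jaw":0},{"x":0,"y":0,"z":0,"rx":0,"ry":0,"rz":-1,"jaw":0}]}}

```text
time_s: 10.92
tool_pos: [0.4692, 0.1463, 0.0156]
ee_rot: [0.568, 0.823, 0.001, -0.001]
wrist_force: [-0.4, -0.2, -3.5]
width: 0.0592
grasp_force: 27.6
```

Request:
{"method": "send_rows", "body": {"moves": [{"x":0,"y":0,"z":0.05,"rx":0,"ry":0,"rz":-1,"jaw":0},{"x":0,"y":0,"z":0,"rx":0,"ry":0,"rz":-1,"jaw":0},{"x":0,"y":0,"z":0,"rx":0,"ry":0,"rz":-1,"jaw":0},{"x":0,"y":0,"z":0,"rx":0,"ry":0,"rz":-1,"jaw":0},{"x":0,"y":0,"z":0,"rx":0,"ry":0,"rz":-1,"jaw":0},{"x":0,"y":0,"z":0,"rx":0,"ry":0,"rz":-1,"jaw":0},{"x":0,"y":0,"z":0,"rx":0,"ry":0,"rz":-1,"jaw":0},{"x":0,"y":0,"z":0,"rx":0,"ry":0,"rz":-1,"jaw":0}]}}

```text
time_s: 11.92
tool_pos: [0.4692, 0.1463, 0.0146]
ee_rot: [0.123, 0.992, 0.001, -0.0]
wrist_force: [-0.2, 0.3, -3.0]
width: 0.0595
grasp_force: 27.6
```

Request:
{"method": "send_rows", "body": {"moves": [{"x":0,"y":0,"z":0,"rx":0,"ry":0,"rz":-1,"jaw":0},{"x":0,"y":0,"z":0,"rx":0,"ry":0,"rz":-0.5,"jaw":0},{"x":0,"y":0,"z":0,"rx":0,"ry":0,"rz":0,"jaw":0}]}}

```text
time_s: 12.3
tool_pos: [0.4692, 0.1463, 0.0146]
ee_rot: [0.036, 0.999, 0.002, -0.0]
wrist_force: [0.2, 0.4, -2.5]
width: 0.0595
grasp_force: 27.7
```

Request:
{"method": "send_rows", "body": {"moves": [{"x":0,"y":0,"z":0.06,"rx":0,"ry":0,"rz":-1,"jaw":0},{"x":0,"y":0,"z":0,"rx":0,"ry":0,"rz":-0.1,"jaw":0},{"x":0,"y":0.5,"z":0,"rx":0,"ry":0,"rz":0,"jaw":0},{"x":0,"y":0.8,"z":0,"rx":0,"ry":0,"rz":0,"jaw":0},{"x":0,"y":0.8,"z":0,"rx":0,"ry":0,"rz":0,"jaw":0},{"x":0,"y":0.4,"z":0,"rx":0,"ry":0,"rz":0,"jaw":0},{"x":0,"y":0,"z":0,"rx":0,"ry":0,"rz":0,"jaw":0}]}}

```text
time_s: 13.18
tool_pos: [0.4667, 0.1973, 0.0143]
ee_rot: [-0.03, 1.0, 0.002, 0.001]
wrist_force: [-0.6, 0.8, 6.8]
width: 0.0594
grasp_force: 28.3
```

```bash
python3 t.py 3;  python3 -c "
import cv2
a=cv2.imread('pics/top3.png')[170:270,80:280];b=cv2.imread('pics/side3.png')[90:240,160:300]
import numpy as np
a=cv2.resize(a,(800,400),interpolation=2)[:, :];b=cv2.resize(b,(373,400),interpolation=2)
cv2.imwrite('pics/c3.png',cv2.resize(np.hstack([a[:,:427],b]),None,fx=1,fy=1))"
```

```text
[0.46673928 0.19728404 0.01429238] [-0.60722226  0.79551483  6.79844303] 13.175
wrist tin_blue [251.6, 238.2] 0.94 [0.46835534 0.19548858]
side tin_blue [216.5, 164.7] 0.76 [0.46741126 0.18835816]
side tin_blue [189.6, 195.0] 0.42 [0.38813923 0.08787947]
side tin_red [239.5, 209.9] 0.63 [0.51365995 0.01812683]
side lane [215.7, 151.5] 0.51 [0.46910842 0.24148468]
top tin_blue [187.5, 238.4] 0.47 [0.47534919 0.20068506]
top tin_red [257.6, 222.4] 0.63 [0.52212256 0.01378282]
top lane [290.5, 129.9] 0.56 [ 0.78084678 -0.0718898 ]
```

View pics/c3.png

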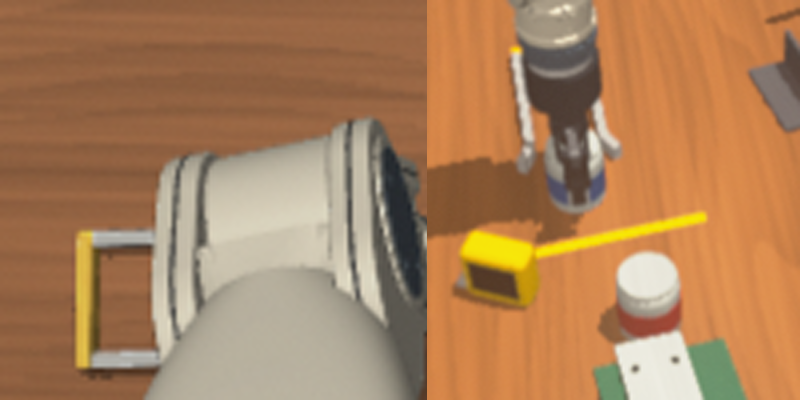

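View pics/wrist3.png

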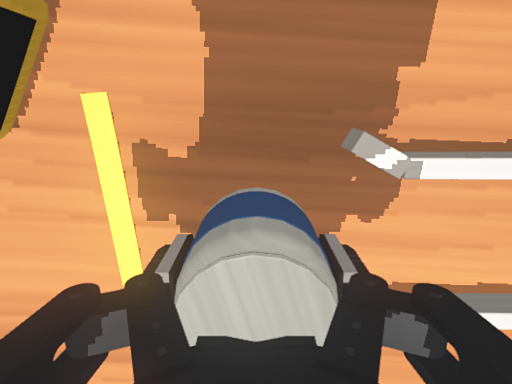

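The crop and wrist picture show the blue tin upright between and just short of the lips; in the side view it sits at (575,180) with the lips at 525 and 612. I'll check the rail line from wrist pixels.

Run:
```python
from h import *
import h
c=viewer.read_camera("wrist"); im=c["img"].astype(int)
for u in(440,505):
  col=im[:,u].sum(1); print(u,[(v,col[v]) for v in list(range(130,186,4))+list(range(275,330,4))])
  for v in(154,167,180,290,310): print((u,v),at(c,(u,v),.018)[:2],at(c,(u,v),0)[:2])
```

```text
440 [(130, np.int64(454)), (134, np.int64(465)), (138, np.int64(481)), (142, np.int64(291)), (146, np.int64(293)), (150, np.int64(292)), (154, np.int64(380)), (158, np.int64(659)), (162, np.int64(746)), (166, np.int64(745)), (170, np.int64(747)), (174, np.int64(749)), (178, np.int64(717)), (182, np.int64(486)), (275, np.int64(539)), (279, np.int64(533)), (283, np.int64(510)), (287, np.int64(112)), (291, np.int64(120)), (295, np.int64(156)), (299, np.int64(120)), (303, np.int64(118)), (307, np.int64(112)), (311, np.int64(116)), (315, np.int64(116)), (319, np.int64(108)), (323, np.int64(108)), (327, np.int64(107))]
(440, 154) [0.4146157  0.27609981] [0.41700483 0.28690812]
(440, 167) [0.42041016 0.27740865] [0.42354898 0.28838629]
(440, 180) [0.42634333 0.27874185] [0.43024978 0.28989199]
(440, 290) [0.4826159  0.29107865] [0.49380297 0.30382494]
(440, 310) [0.49412745 0.29354286] [0.5068039  0.30660797]
505 [(130, np.int64(450)), (134, np.int64(457)), (138, np.int64(464)), (142, np.int64(316)), (146, np.int64(284)), (150, np.int64(276)), (154, np.int64(373)), (158, np.int64(667)), (162, np.int64(745)), (166, np.int64(742)), (170, np.int64(742)), (174, np.int64(747)), (178, np.int64(710)), (182, np.int64(472)), (275, np.int64(531)), (279, np.int64(542)), (283, np.int64(460)), (287, np.int64(332)), (291, np.int64(325)), (295, np.int64(372)), (299, np.int64(367)), (303, np.int64(371)), (307, np.int64(368)), (311, np.int64(355)), (315, np.int64(745)), (319, np.int64(740)), (323, np.int64(741)), (327, np.int64(756))]
(505, 154) [0.41306167 0.30421994] [0.41524973 0.31866646]
(505, 167) [0.41880582 0.30584984] [0.42173706 0.32050724]
(505, 180) [0.42468676 0.30750947] [0.42837889 0.32238159]
(505, 290) [0.48043532 0.32283979] [0.49134026 0.33969536]
(505, 310) [0.49183475 0.32589678] [0.50421456 0.34314787]
```

Request:
{"method": "send_rows", "body": {"moves": [{"x":0,"y":0.5,"z":-0.03,"rx":0,"ry":0,"rz":0,"jaw":0},{"x":0,"y":0.8,"z":0,"rx":0,"ry":0,"rz":0,"jaw":0},{"x":0,"y":0.8,"z":0,"rx":0,"ry":0,"rz":0,"jaw":0},{"x":0,"y":0.8,"z":0,"rx":0,"ry":0,"rz":0,"jaw":0},{"x":0,"y":0.8,"z":0,"rx":0,"ry":0,"rz":0,"jaw":0}]}}

```text
time_s: 14.45
tool_pos: [0.4614, 0.2716, 0.0144]
ee_rot: [-0.031, 1.0, 0.002, -0.0]
wrist_force: [0.6, -1.6, -0.4]
width: 0.0591
grasp_force: 27.9
```

Request:
{"method": "send_rows", "body": {"moves": [{"x":0,"y":0.8,"z":0,"rx":0,"ry":0,"rz":0,"jaw":0},{"x":0,"y":0.8,"z":0,"rx":0,"ry":0,"rz":0,"jaw":0},{"x":0,"y":0.8,"z":0,"rx":0,"ry":0,"rz":0,"jaw":0},{"x":0,"y":0.8,"z":0,"rx":0,"ry":0,"rz":0,"jaw":0},{"x":0,"y":0.8,"z":0,"rx":0,"ry":0,"rz":0,"jaw":0},{"x":0,"y":0.5,"z":0,"rx":0,"ry":0,"rz":0,"jaw":0},{"x":0,"y":0,"z":0,"rx":0,"ry":0,"rz":0,"jaw":0}]}}

```text
time_s: 15.32
tool_pos: [0.4561, 0.3607, 0.0147]
ee_rot: [-0.031, 1.0, 0.002, -0.0]
wrist_force: [0.1, 0.6, -2.5]
width: 0.0596
grasp_force: 27.7
```

Request:
{"method": "send_rows", "body": {"moves": [{"x":0,"y":0,"z":0.04,"rx":0,"ry":0,"rz":0,"jaw":0.3},{"x":0,"y":0,"z":0,"rx":0,"ry":0,"rz":0,"jaw":1},{"x":0,"y":0,"z":0,"rx":0,"ry":0,"rz":0,"jaw":1},{"x":0,"y":0,"z":-0.5,"rx":0,"ry":0,"rz":0,"jaw":1},{"x":0,"y":0,"z":-1,"rx":0,"ry":0,"rz":0,"jaw":1},{"x":0,"y":0,"z":-1,"rx":0,"ry":0,"rz":0,"jaw":1},{"x":0,"y":0,"z":-1,"rx":0,"ry":0,"rz":0,"jaw":1},{"x":0,"y":0,"z":-1,"rx":0,"ry":0,"rz":0,"jaw":1}]}}

```text
time_s: 16.32
tool_pos: [0.4564, 0.3596, 0.1055]
ee_rot: [-0.03, 1.0, 0.002, 0.0]
wrist_force: [0.3, 0.1, 0.0]
width: 0.0852
grasp_force: 0.0
```

Request:
{"method": "send_rows", "body": {"moves": [{"x":0,"y":-0.5,"z":-1,"rx":0,"ry":0,"rz":0,"jaw":1},{"x":-0.2,"y":-1,"z":-1,"rx":0,"ry":0,"rz":0,"jaw":1},{"x":-0.2,"y":-1,"z":0,"rx":0,"ry":0,"rz":0,"jaw":1},{"x":-0.2,"y":-1,"z":0,"rx":0,"ry":0,"rz":0,"jaw":1},{"x":-0.2,"y":-1,"z":0,"rx":0,"ry":0,"rz":0,"jaw":1},{"x":-0.2,"y":-1,"z":0,"rx":0,"ry":0,"rz":0,"jaw":1},{"x":-0.2,"y":-1,"z":0,"rx":0,"ry":0,"rz":0,"jaw":1},{"x":-0.2,"y":-1,"z":0,"rx":0,"ry":0,"rz":0,"jaw":1}]}}

```text
time_s: 17.32
tool_pos: [0.4934, 0.21, 0.1428]
ee_rot: [-0.03, 1.0, 0.002, -0.001]
wrist_force: [0.4, 1.4, 1.0]
width: 0.0851
grasp_force: 0.0
```

```bash
python3 t.py 4
```

```text
[0.49340393 0.20997985 0.14275347] [0.41521304 1.39808589 0.95095482] 17.325
wrist tin_blue [422.9, 148.3] 0.97 [0.45596414 0.36009704]
wrist tin_red [43.5, 197.2] 0.85 [0.52270688 0.01352276]
side tin_blue [208.1, 127.5] 0.63 [0.45389621 0.34898254]
side tin_red [240.8, 212.3] 0.93 [0.51609573 0.0098393 ]
side lane [213.4, 149.7] 0.88 [0.46306477 0.24994358]
side lane [160.9, 306.0] 0.7 [ 0.31090999 -0.22688034]
top lane [345.0, 219.5] 0.45 [ 0.53468289 -0.22117282]
```

Request:
{"method": "send_rows", "body": {"moves": [{"x":-0.09,"y":-1,"z":0,"rx":0,"ry":0,"rz":0,"jaw":1},{"x":-0.09,"y":-1,"z":0,"rx":0,"ry":0,"rz":0,"jaw":1},{"x":-0.09,"y":-1,"z":0,"rx":0,"ry":0,"rz":0,"jaw":1},{"x":-0.09,"y":-1,"z":0,"rx":0,"ry":0,"rz":0,"jaw":1},{"x":-0.09,"y":-1,"z":0,"rx":0,"ry":0,"rz":0,"jaw":1},{"x":-0.09,"y":-1,"z":0,"rx":0,"ry":0,"rz":0,"jaw":1},{"x":-0.09,"y":-1,"z":0,"rx":0,"ry":0,"rz":0,"jaw":1},{"x":-0.09,"y":-1,"z":0,"rx":0,"ry":0,"rz":0,"jaw":1}]}}

```text
time_s: 18.92
tool_pos: [0.5175, 0.0522, 0.1428]
ee_rot: [-0.03, 1.0, 0.002, -0.0]
wrist_force: [-0.0, 0.4, 0.0]
width: 0.0859
grasp_force: 0.0
```

Request:
{"method": "send_rows", "body": {"moves": [{"x":-0.09,"y":-1,"z":0,"rx":0,"ry":0,"rz":0,"jaw":1},{"x":-0.09,"y":-0.5,"z":0,"rx":0,"ry":0,"rz":0,"jaw":1},{"x":0,"y":0,"z":0,"rx":0,"ry":0,"rz":1,"jaw":1},{"x":0,"y":0,"z":0,"rx":0,"ry":0,"rz":1,"jaw":1},{"x":0,"y":0,"z":0,"rx":0,"ry":0,"rz":1,"jaw":1},{"x":0,"y":0,"z":0,"rx":0,"ry":0,"rz":1,"jaw":1},{"x":0,"y":0,"z":0,"rx":0,"ry":0,"rz":1,"jaw":1},{"x":0,"y":0,"z":0,"rx":0,"ry":0,"rz":1,"jaw":1}]}}

```text
time_s: 19.92
tool_pos: [0.5229, 0.0234, 0.1427]
ee_rot: [0.325, 0.946, 0.002, -0.001]
wrist_force: [0.3, 0.7, 0.0]
width: 0.0857
grasp_force: 0.0
```

Request:
{"method": "send_rows", "body": {"moves": [{"x":0,"y":0,"z":0,"rx":0,"ry":0,"rz":1,"jaw":1},{"x":0,"y":0,"z":0,"rx":0,"ry":0,"rz":1,"jaw":1},{"x":0,"y":0,"z":0,"rx":0,"ry":0,"rz":1,"jaw":1},{"x":0,"y":0,"z":0,"rx":0,"ry":0,"rz":1,"jaw":1},{"x":0,"y":0,"z":0,"rx":0,"ry":0,"rz":1,"jaw":1},{"x":0,"y":0,"z":0,"rx":0,"ry":0,"rz":1,"jaw":1},{"x":0,"y":0,"z":0,"rx":0,"ry":0,"rz":0,"jaw":1}]}}

```text
time_s: 20.8
tool_pos: [0.5228, 0.0233, 0.1426]
ee_rot: [0.636, 0.772, 0.001, -0.002]
wrist_force: [0.1, -0.2, 0.0]
width: 0.0855
grasp_force: 0.0
```

```bash
python3 t.py 5
```

```text
[0.52283874 0.02331775 0.14264044] [ 0.07894915 -0.24758232  0.02897657] 20.8
wrist tin_red [254.6, 192.0] 0.97 [0.52359943 0.01059957]
side tin_blue [207.5, 126.0] 0.6 [0.4525103 0.3561508]
side tin_red [241.5, 211.8] 0.87 [0.51805002 0.01118896]
side lane [240.2, 214.0] 0.43 [0.51396933 0.00459018]
side lane [163.4, 303.6] 0.17 [ 0.31654476 -0.22167956]
top tin_blue [127.7, 240.5] 0.75 [0.46643326 0.36090776]
top lane [160.5, 240.4] 0.61 [0.46851922 0.27286162]
```

Request:
{"method": "send_rows", "body": {"moves": [{"x":-0.56,"y":-0.08,"z":0,"rx":0,"ry":0,"rz":0,"jaw":1},{"x":0,"y":0,"z":0.7,"rx":0,"ry":0,"rz":0,"jaw":1},{"x":0,"y":0,"z":1,"rx":0,"ry":0,"rz":0,"jaw":1},{"x":0,"y":0,"z":1,"rx":0,"ry":0,"rz":0,"jaw":1},{"x":0,"y":0,"z":1,"rx":0,"ry":0,"rz":0,"jaw":1},{"x":0,"y":0,"z":1,"rx":0,"ry":0,"rz":0,"jaw":1},{"x":0,"y":0,"z":1,"rx":0,"ry":0,"rz":0,"jaw":1},{"x":0,"y":0,"z":0.7,"rx":0,"ry":0,"rz":0,"jaw":1}]}}

```text
time_s: 22.4
tool_pos: [0.5226, 0.0121, 0.013]
ee_rot: [0.636, 0.771, 0.001, -0.002]
wrist_force: [-0.2, 0.5, 0.1]
width: 0.0854
grasp_force: 0.0
```

Request:
{"method": "send_rows", "body": {"moves": [{"x":0,"y":0,"z":0,"rx":0,"ry":0,"rz":0,"jaw":0.3},{"x":0,"y":0,"z":0,"rx":0,"ry":0,"rz":0,"jaw":0},{"x":0,"y":0,"z":0,"rx":0,"ry":0,"rz":0,"jaw":0},{"x":0,"y":0,"z":0,"rx":0,"ry":0,"rz":0,"jaw":0}]}}

```text
time_s: 22.9
tool_pos: [0.5234, 0.0122, 0.0149]
ee_rot: [0.636, 0.771, 0.001, -0.001]
wrist_force: [-0.5, 0.6, -3.0]
width: 0.059
grasp_force: 27.6
```

Request:
{"method": "send_rows", "body": {"moves": [{"x":0.6,"y":0,"z":0.04,"rx":0,"ry":0,"rz":0,"jaw":0},{"x":1,"y":0,"z":0,"rx":0,"ry":0,"rz":0,"jaw":0},{"x":1,"y":-0.1,"z":0,"rx":0,"ry":0,"rz":0,"jaw":0},{"x":1,"y":-0.2,"z":0,"rx":0,"ry":0,"rz":0,"jaw":0},{"x":1,"y":-0.2,"z":0,"rx":0,"ry":0,"rz":0,"jaw":0},{"x":1,"y":-0.3,"z":0,"rx":0,"ry":0,"rz":0,"jaw":0},{"x":1,"y":-0.3,"z":0,"rx":0,"ry":0,"rz":0,"jaw":0},{"x":1,"y":-0.2,"z":0,"rx":0,"ry":0,"rz":0,"jaw":0}]}}

```text
time_s: 23.9
tool_pos: [0.4683, 0.1577, 0.0147]
ee_rot: [0.636, 0.772, 0.001, -0.001]
wrist_force: [0.8, -2.3, 2.7]
width: 0.0591
grasp_force: 28.1
```

Request:
{"method": "send_rows", "body": {"moves": [{"x":0,"y":0,"z":0,"rx":0,"ry":0,"rz":-1,"jaw":0},{"x":0,"y":0,"z":0,"rx":0,"ry":0,"rz":-1,"jaw":0},{"x":0,"y":0,"z":0,"rx":0,"ry":0,"rz":-1,"jaw":0},{"x":0,"y":0,"z":0,"rx":0,"ry":0,"rz":-1,"jaw":0},{"x":0,"y":0,"z":0,"rx":0,"ry":0,"rz":-1,"jaw":0},{"x":0,"y":0,"z":0,"rx":0,"ry":0,"rz":-1,"jaw":0},{"x":0,"y":0,"z":0,"rx":0,"ry":0,"rz":-1,"jaw":0},{"x":0,"y":0,"z":0,"rx":0,"ry":0,"rz":-1,"jaw":0}]}}

```text
time_s: 24.9
tool_pos: [0.4676, 0.1577, 0.0148]
ee_rot: [0.206, 0.979, 0.002, -0.001]
wrist_force: [-2.8, 0.9, 8.0]
width: 0.0589
grasp_force: 28.3
```

Request:
{"method": "send_rows", "body": {"moves": [{"x":0,"y":0,"z":0,"rx":0,"ry":0,"rz":-1,"jaw":0},{"x":0,"y":0,"z":0,"rx":0,"ry":0,"rz":-1,"jaw":0},{"x":0,"y":0,"z":0,"rx":0,"ry":0,"rz":-1,"jaw":0},{"x":0,"y":0,"z":0,"rx":0,"ry":0,"rz":-1,"jaw":0},{"x":0,"y":0,"z":0,"rx":0,"ry":0,"rz":0,"jaw":0}]}}

```text
time_s: 25.52
tool_pos: [0.4678, 0.1575, 0.0148]
ee_rot: [-0.032, 0.999, 0.002, -0.001]
wrist_force: [-2.0, 0.7, 7.1]
width: 0.0589
grasp_force: 28.4
```

Request:
{"method": "send_rows", "body": {"moves": [{"x":-0.05,"y":0.5,"z":-0.03,"rx":0,"ry":0,"rz":0,"jaw":0},{"x":0,"y":0.8,"z":0,"rx":0,"ry":0,"rz":0,"jaw":0},{"x":0,"y":0.8,"z":0,"rx":0,"ry":0,"rz":0,"jaw":0},{"x":0,"y":0.8,"z":0,"rx":0,"ry":0,"rz":0,"jaw":0},{"x":0,"y":0.8,"z":0,"rx":0,"ry":0,"rz":0,"jaw":0},{"x":0,"y":0.8,"z":0,"rx":0,"ry":0,"rz":0,"jaw":0},{"x":0,"y":0.8,"z":0,"rx":0,"ry":0,"rz":0,"jaw":0},{"x":0,"y":0.8,"z":0,"rx":0,"ry":0,"rz":0,"jaw":0}]}}

```text
time_s: 26.52
tool_pos: [0.4624, 0.2793, 0.0155]
ee_rot: [-0.03, 1.0, 0.002, -0.0]
wrist_force: [-0.3, -1.9, -0.9]
width: 0.059
grasp_force: 30.3
```

Request:
{"method": "send_rows", "body": {"moves": [{"x":0,"y":0.6,"z":0,"rx":0,"ry":0,"rz":0,"jaw":0},{"x":0,"y":0.4,"z":0,"rx":0,"ry":0,"rz":0,"jaw":0},{"x":0,"y":0,"z":0,"rx":0,"ry":0,"rz":0,"jaw":0}]}}

```text
time_s: 26.9
tool_pos: [0.4617, 0.2989, 0.0161]
ee_rot: [-0.03, 1.0, 0.002, 0.0]
wrist_force: [-0.5, -4.0, 1.8]
width: 0.0591
grasp_force: 32.2
```

```bash
python3 t.py 6
```

```text
[0.46168019 0.29894001 0.01613535] [-0.45277385 -4.04959544  1.79701347] 26.9
wrist tin_blue [402.4, 236.9] 0.85 [0.45836131 0.37939368]
wrist tin_red [256.6, 232.7] 0.69 [0.46071251 0.29971565]
side tin_blue [207.8, 123.1] 0.65 [0.45424182 0.36943246]
side tin_blue [340.0, 185.9] 0.37 [0.78920311 0.05909405]
side tin_red [208.8, 136.3] 0.67 [0.45351056 0.30922384]
side lane [216.6, 145.3] 0.96 [0.47361897 0.26687989]
top tin_red [149.1, 244.0] 0.54 [0.45829186 0.30292221]
top lane [161.2, 237.6] 0.7 [0.47603557 0.27137078]
```

Request:
{"method": "send_rows", "body": {"moves": [{"x":0,"y":0.35,"z":0.02,"rx":0,"ry":0,"rz":0,"jaw":0},{"x":0,"y":0,"z":0,"rx":0,"ry":0,"rz":0,"jaw":0},{"x":0,"y":0,"z":0,"rx":0,"ry":0,"rz":0,"jaw":0.6},{"x":0,"y":0,"z":0,"rx":0,"ry":0,"rz":0,"jaw":0.6},{"x":0,"y":0,"z":-0.6,"rx":0,"ry":0,"rz":0,"jaw":0.6},{"x":0,"y":0,"z":-1,"rx":0,"ry":0,"rz":0,"jaw":0.6},{"x":0,"y":0,"z":-1,"rx":0,"ry":0,"rz":0,"jaw":0.6},{"x":0,"y":0,"z":-1,"rx":0,"ry":0,"rz":0,"jaw":0.6}]}}

```text
time_s: 28.5
tool_pos: [0.4607, 0.3052, 0.0884]
ee_rot: [-0.03, 1.0, 0.002, -0.0]
wrist_force: [0.7, -0.4, 0.2]
width: 0.0685
grasp_force: 0.0
```

Request:
{"method": "send_rows", "body": {"moves": [{"x":0,"y":0,"z":-1,"rx":0,"ry":0,"rz":0,"jaw":1},{"x":0,"y":0,"z":-1,"rx":0,"ry":0,"rz":0,"jaw":1},{"x":0,"y":-1,"z":-1,"rx":0,"ry":0,"rz":0,"jaw":1},{"x":-0.3,"y":-1,"z":-0.5,"rx":0,"ry":0,"rz":0,"jaw":1},{"x":-0.3,"y":-1,"z":0,"rx":0,"ry":0,"rz":0,"jaw":1},{"x":-0.3,"y":-1,"z":0,"rx":0,"ry":0,"rz":0,"jaw":1},{"x":-0.3,"y":-1,"z":0,"rx":0,"ry":0,"rz":0,"jaw":1},{"x":-0.3,"y":-1,"z":0,"rx":0,"ry":0,"rz":0,"jaw":1}]}}

```text
time_s: 29.5
tool_pos: [0.4982, 0.1864, 0.1573]
ee_rot: [-0.031, 1.0, 0.002, -0.0]
wrist_force: [0.6, -0.4, 0.2]
width: 0.0857
grasp_force: 0.0
```

```bash
python3 t.py 7
```

```text
[0.49816985 0.18635065 0.15727612] [ 0.59065646 -0.36880982  0.16130473] 29.5
wrist tin_blue [465.4, 145.5] 0.77 [0.457621  0.3835969]
wrist tin_red [381.6, 141.9] 0.72 [0.45868803 0.30453131]
side tin_blue [208.4, 121.8] 0.64 [0.45644386 0.37521327]
side tin_blue [351.0, 225.3] 0.36 [ 0.78391796 -0.07295959]
side tin_red [208.0, 137.0] 0.58 [0.45095695 0.3065292 ]
side lane [216.8, 146.7] 0.81 [0.47375329 0.26090465]
side lane [275.6, 316.8] 0.28 [ 0.55839795 -0.28796583]
```

View pics/wrist7.png

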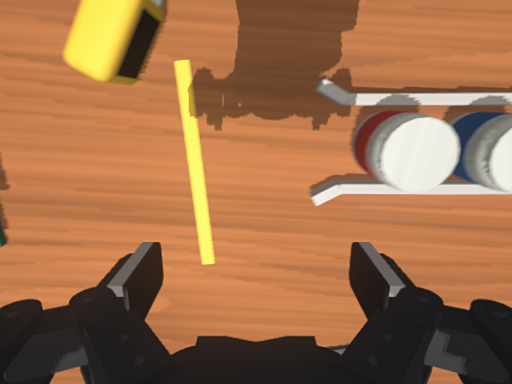

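Wrist picture: red at (381,142) and blue at about (480,145), both between the rails, which bend at (352,97) and (340,188). I'll compute the margin past the mouth and re-measure the stripe.

Run:
```python
from h import *
c=viewer.read_camera("wrist"); im=c["img"]
for p in[(352,96),(352,104),(340,184),(340,193)]: print(p,at(c,p,.018)[:2],at(c,p,0)[:2])
print("red lid",at(c,(413,152),.072)[:2])
hsv=cv2.cvtColor(im,cv2.COLOR_RGB2HSV)
m=(hsv[...,0]>22)&(hsv[...,0]<34)&(hsv[...,1]>120)&(hsv[...,2]>100); m[:,:168]=0;m[:,225:]=0
ys,xs=np.nonzero(m); w=np.array([at(c,p,0)[:2] for p in zip(xs,ys)])
print(len(xs),w.mean(0),cv2.minAreaRect((w*1000).astype(np.float32)))
```

```text
(352, 96) [0.41934387 0.26558549] [0.41881338 0.27089936]
(352, 104) [0.42586585 0.26656616] [0.42575215 0.2719427 ]
(340, 184) [0.49720896 0.26599545] [0.50165451 0.27133552]
(340, 193) [0.50583026 0.2671632 ] [0.51082677 0.2725779 ]
red lid [0.45694091 0.2992662 ]
2454 [0.49292727 0.12978034] ((497.07696533203125, 130.63095092773438), (200.8458709716797, 12.7677583694458), 7.89219331741333)
```

Request:
{"method": "send_rows", "body": {"moves": [{"x":-0.04,"y":-1,"z":0,"rx":0,"ry":0,"rz":0,"jaw":1},{"x":-0.04,"y":-1,"z":0,"rx":0,"ry":0,"rz":0,"jaw":1},{"x":-0.04,"y":-1,"z":0,"rx":0,"ry":0,"rz":0,"jaw":1},{"x":-0.04,"y":-1,"z":0,"rx":0,"ry":0,"rz":0,"jaw":1},{"x":-0.04,"y":-1,"z":0,"rx":0,"ry":0,"rz":0,"jaw":1},{"x":-0.04,"y":-1,"z":0,"rx":0,"ry":0,"rz":0,"jaw":1},{"x":-0.04,"y":-1,"z":0,"rx":0,"ry":0,"rz":0,"jaw":1},{"x":-0.04,"y":-1,"z":0,"rx":0,"ry":0,"rz":0,"jaw":1}]}}

```text
time_s: 31.15
tool_pos: [0.5143, 0.0268, 0.1561]
ee_rot: [-0.03, 1.0, 0.002, -0.0]
wrist_force: [-0.0, 0.2, 0.7]
width: 0.0853
grasp_force: 0.0
```

Request:
{"method": "send_rows", "body": {"moves": [{"x":-0.04,"y":-1,"z":0,"rx":0,"ry":0,"rz":0,"jaw":1},{"x":-0.04,"y":-1,"z":0,"rx":0,"ry":0,"rz":0,"jaw":1},{"x":-0.04,"y":-1,"z":0,"rx":0,"ry":0,"rz":0,"jaw":1},{"x":-0.04,"y":-1,"z":0,"rx":0,"ry":0,"rz":0,"jaw":1},{"x":-0.04,"y":-1,"z":0,"rx":0,"ry":0,"rz":0,"jaw":1},{"x":-0.04,"y":-1,"z":0,"rx":0,"ry":0,"rz":0,"jaw":1},{"x":-0.04,"y":-1,"z":0,"rx":0,"ry":0,"rz":0,"jaw":1},{"x":-0.04,"y":-1,"z":0,"rx":0,"ry":0,"rz":0,"jaw":1}]}}

```text
time_s: 32.15
tool_pos: [0.5304, -0.1333, 0.1554]
ee_rot: [-0.03, 1.0, 0.002, -0.0]
wrist_force: [-0.6, 0.6, 0.5]
width: 0.0854
grasp_force: 0.0
```

Request:
{"method": "send_rows", "body": {"moves": [{"x":-0.04,"y":-1,"z":0,"rx":0,"ry":0,"rz":0,"jaw":1},{"x":-0.04,"y":-1,"z":0,"rx":0,"ry":0,"rz":0,"jaw":1},{"x":-0.04,"y":-1,"z":0,"rx":0,"ry":0,"rz":0,"jaw":1},{"x":-0.04,"y":-1,"z":0,"rx":0,"ry":0,"rz":0,"jaw":1},{"x":-0.04,"y":-1,"z":0,"rx":0,"ry":0,"rz":0,"jaw":1},{"x":-0.04,"y":-1,"z":0,"rx":0,"ry":0,"rz":0,"jaw":1},{"x":-0.04,"y":-1,"z":0,"rx":0,"ry":0,"rz":0,"jaw":1},{"x":-0.04,"y":-1,"z":0,"rx":0,"ry":0,"rz":0,"jaw":1}]}}

```text
time_s: 33.15
tool_pos: [0.5465, -0.2926, 0.1548]
ee_rot: [-0.03, 1.0, 0.002, -0.0]
wrist_force: [0.7, -0.3, 0.3]
width: 0.0853
grasp_force: 0.0
```

Request:
{"method": "send_rows", "body": {"moves": [{"x":0,"y":0,"z":0,"rx":0,"ry":0,"rz":1,"jaw":1},{"x":0,"y":0,"z":0,"rx":0,"ry":0,"rz":1,"jaw":1},{"x":0,"y":0,"z":0,"rx":0,"ry":0,"rz":1,"jaw":1},{"x":0,"y":0,"z":0,"rx":0,"ry":0,"rz":1,"jaw":1},{"x":0,"y":0,"z":0,"rx":0,"ry":0,"rz":1,"jaw":1},{"x":0,"y":0,"z":0,"rx":0,"ry":0,"rz":1,"jaw":1},{"x":0,"y":0,"z":0,"rx":0,"ry":0,"rz":1,"jaw":1},{"x":0,"y":0,"z":0,"rx":0,"ry":0,"rz":1,"jaw":1}]}}

```text
time_s: 34.15
tool_pos: [0.5465, -0.2919, 0.1548]
ee_rot: [0.436, 0.9, 0.002, -0.001]
wrist_force: [-0.2, -0.5, 0.1]
width: 0.0855
grasp_force: 0.0
```

Request:
{"method": "send_rows", "body": {"moves": [{"x":0,"y":0,"z":0,"rx":0,"ry":0,"rz":1,"jaw":1},{"x":0,"y":0,"z":0,"rx":0,"ry":0,"rz":1,"jaw":1},{"x":0,"y":0,"z":0,"rx":0,"ry":0,"rz":1,"jaw":1},{"x":0,"y":0,"z":0,"rx":0,"ry":0,"rz":1,"jaw":1},{"x":0,"y":0,"z":0,"rx":0,"ry":0,"rz":0.5,"jaw":1},{"x":0,"y":0,"z":0,"rx":0,"ry":0,"rz":0,"jaw":1}]}}

```text
time_s: 34.9
tool_pos: [0.5465, -0.2918, 0.1547]
ee_rot: [0.659, 0.752, 0.001, -0.002]
wrist_force: [-0.5, -0.4, 0.0]
width: 0.0854
grasp_force: 0.0
```

```bash
cat > p.py <<'E'
from h import *
import sys
s=ctrl.read_state(); print(s['tool_pos'],s['ee_rot'],s['wrist_force'],s['time_s'],s['width'],s['grasp_force'])
for cam in("wrist","side","top"):
  c=viewer.read_camera(cam); cv2.imwrite(f"pics/{cam}{sys.argv[1]}.png",c["img"][:,:,::-1])
  for n,z in(("plate_lug",.089),("plate_nose",.064),("stripe",0),("tin_red",0),("tin_blue",0)):
    for q in viewer.place_of(cam,n)[:1]: print(cam,n,np.round(q["position"],1),q["confidence"],at(c,q["position"],z)[:2])
  if cam=="wrist":
    h=cv2.cvtColor(c["img"],cv2.COLOR_RGB2HSV); m=(h[...,0]>5)&(h[...,0]<18)&(h[...,1]>190)&(h[...,2]>190)
    n,l,st,ce=cv2.connectedComponentsWithStats(m.astype(np.uint8)); k=[i for i in range(1,n) if st[i][4]>300]
    for i in k[:4]: print("orange",st[i],ce[i],at(c,ce[i],.110)[:2])
  r=viewer.regions_of(cam,"plate")
  if r:
    ys,xs=np.nonzero(r[0]["region"]); w=np.array([at(c,p,.068)[:2] for p in zip(xs,ys)])
    print(cam,"plate",cv2.minAreaRect((w*1000).astype(np.float32)))
E
python3 p.py 8
```

```text
[ 0.54646363 -0.29177556  0.154709  ] [ 0.65898835  0.75215041  0.00125078 -0.00159766] [-0.47632904 -0.38731443  0.01041676] 34.9 0.08544355053730686 0.0
wrist plate_lug [254.4 259.4] 0.86 [ 0.55041764 -0.33361752]
wrist plate_nose [253.8 260.5] 0.26 [ 0.55167262 -0.34796319]
wrist plate ((541.8880004882812, -266.3164367675781), (59.93699264526367, 212.74395751953125), 7.007066249847412)
side plate_lug [275.9 318.4] 0.85 [ 0.55077783 -0.33355147]
side plate_nose [241. 214.] 0.95 [ 0.5133519  -0.04581499]
side stripe [234.3 178.1] 0.57 [0.51166752 0.13019351]
side tin_red [355.2 292. ] 0.71 [ 0.74488928 -0.25590689]
side tin_blue [255.  269.7] 0.19 [ 0.52982045 -0.16377167]
side plate ((534.0467529296875, -208.19561767578125), (61.538997650146484, 302.6347351074219), 7.363253593444824)
top plate_lug [398.6 209.9] 0.83 [ 0.55263957 -0.33945791]
top plate_nose [283.9 222. ] 0.92 [ 0.51878961 -0.05402349]
top stripe [213.4 228.4] 0.78 [0.50356118 0.13219108]
top tin_red [149.5 242.4] 0.7 [0.46257628 0.30208618]
top tin_blue [117.1 241.7] 0.63 [0.46264161 0.38918093]
top plate ((532.3550415039062, -190.3979949951172), (64.3765640258789, 269.5077209472656), 7.949087142944336)
```

View pics/wrist8.png

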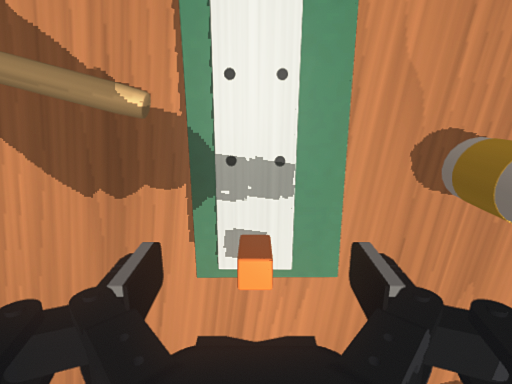

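Wrist picture: lug top at about (255,275), centred between the fingers and square to them. The bottle is clear at the right.

Request:
{"method": "send_rows", "body": {"moves": [{"x":-0.8,"y":-0.06,"z":0,"rx":0,"ry":0,"rz":0,"jaw":1},{"x":-0.8,"y":0,"z":0,"rx":0,"ry":0,"rz":0,"jaw":1},{"x":-0.57,"y":0,"z":0,"rx":0,"ry":0,"rz":0,"jaw":1},{"x":0,"y":0,"z":1,"rx":0,"ry":0,"rz":0,"jaw":1},{"x":0,"y":0,"z":1,"rx":0,"ry":0,"rz":0,"jaw":1},{"x":0,"y":0,"z":1,"rx":0,"ry":0,"rz":0,"jaw":1},{"x":0,"y":0,"z":0.9,"rx":0,"ry":0,"rz":0,"jaw":1},{"x":0,"y":0,"z":0,"rx":0,"ry":0,"rz":0,"jaw":0.3}]}}

```text
time_s: 36.95
tool_pos: [0.5502, -0.3343, 0.0752]
ee_rot: [0.659, 0.752, 0.001, -0.003]
wrist_force: [-0.2, 0.2, 0.0]
width: 0.07
grasp_force: 0.0
```

Request:
{"method": "send_rows", "body": {"moves": [{"x":0,"y":0,"z":0,"rx":0,"ry":0,"rz":0,"jaw":0},{"x":0,"y":0,"z":0,"rx":0,"ry":0,"rz":0,"jaw":-0.4},{"x":0,"y":0,"z":0,"rx":0,"ry":0,"rz":0,"jaw":-1},{"x":0,"y":0,"z":0,"rx":0,"ry":0,"rz":0,"jaw":-1},{"x":0,"y":0,"z":0,"rx":0,"ry":0,"rz":0,"jaw":-1},{"x":0,"y":0,"z":0,"rx":0,"ry":0,"rz":0,"jaw":-1}], "squeeze": 60}}

```text
time_s: 37.7
tool_pos: [0.5513, -0.3345, 0.0776]
ee_rot: [0.659, 0.752, 0.001, -0.001]
wrist_force: [0.6, -0.2, 6.0]
width: 0.0233
grasp_force: 60.0
```

```bash
python3 p.py 9
```

```text
[ 0.55128911 -0.33446663  0.07758525] [ 6.59174856e-01  7.51988325e-01  1.29019338e-03 -6.34662846e-04] [ 0.59181313 -0.23970721  6.04288878] 37.7 0.023277233253914224 59.9646270275116
wrist plate_lug [254.5 256.9] 0.81 [ 0.55013845 -0.33402756]
wrist plate ((546.3518676757812, -299.7089538574219), (60.294593811035156, 151.9698486328125), 7.444237232208252)
side plate_nose [242.3 214.8] 0.95 [ 0.51613832 -0.04866741]
side plate ((749.7958374023438, -254.91571044921875), (135.32154846191406, 60.41665267944336), 59.77548599243164)
top plate_lug [396.  210.4] 0.89 [ 0.55124969 -0.33292912]
top plate_nose [281.  222.1] 0.9 [ 0.51838476 -0.046634  ]
top stripe [212.1 228.4] 0.87 [0.50349005 0.13568612]
top tin_red [149.5 240.7] 0.94 [0.46710956 0.30233773]
top tin_blue [116.3 243.2] 0.9 [0.45859784 0.3910664 ]
top plate ((533.7457885742188, -200.2351837158203), (60.78403854370117, 289.333251953125), 7.261590480804443)
```

Request:
{"method": "send_rows", "body": {"moves": [{"x":0.3,"y":0,"z":0,"rx":0,"ry":0,"rz":0,"jaw":-1},{"x":0.6,"y":0,"z":0,"rx":0,"ry":0,"rz":0,"jaw":-1},{"x":0.7,"y":0,"z":0,"rx":0,"ry":0,"rz":0,"jaw":-1},{"x":0.7,"y":0,"z":0,"rx":0,"ry":0,"rz":0,"jaw":-1},{"x":0.7,"y":0,"z":0,"rx":0,"ry":0,"rz":0,"jaw":-1},{"x":0.7,"y":0,"z":0,"rx":0,"ry":0,"rz":0,"jaw":-1},{"x":0.6,"y":0,"z":0,"rx":0,"ry":0,"rz":0,"jaw":-1},{"x":0,"y":0,"z":0,"rx":0,"ry":0,"rz":0,"jaw":-1}]}}

```text
time_s: 39.75
tool_pos: [0.5395, -0.2473, 0.0776]
ee_rot: [0.659, 0.752, 0.002, -0.002]
wrist_force: [-0.4, 3.7, 8.6]
width: 0.0231
grasp_force: 60.5
```

Request:
{"method": "send_rows", "body": {"moves": [{"x":0.4,"y":0,"z":0,"rx":0,"ry":0,"rz":0,"jaw":-1},{"x":0.7,"y":0,"z":0,"rx":0,"ry":0,"rz":0,"jaw":-1},{"x":0.7,"y":0,"z":0,"rx":0,"ry":0,"rz":0,"jaw":-1},{"x":0.7,"y":0,"z":0,"rx":0,"ry":0,"rz":0,"jaw":-1},{"x":0.7,"y":0,"z":0,"rx":0,"ry":0,"rz":0,"jaw":-1},{"x":0.5,"y":0,"z":0,"rx":0,"ry":0,"rz":0,"jaw":-1},{"x":0.3,"y":0,"z":0,"rx":0,"ry":0,"rz":0,"jaw":-1},{"x":0,"y":0,"z":0,"rx":0,"ry":0,"rz":0,"jaw":-1}]}}

```text
time_s: 40.75
tool_pos: [0.529, -0.1685, 0.0776]
ee_rot: [0.659, 0.752, 0.002, -0.002]
wrist_force: [-0.1, 1.4, 7.8]
width: 0.0231
grasp_force: 60.4
```

```bash
python3 p.py 10; python3 -c "
import cv2,numpy as np
a=cv2.imread('pics/top10.png')[190:280,180:300];b=cv2.imread('pics/side10.png')[120:260,190:290]
cv2.imwrite('pics/c10.png',np.hstack([cv2.resize(a,None,fx=3.6,fy=3.6,interpolation=2)[:324,:430],cv2.resize(b,None,fx=3.6,fy=3.6,interpolation=2)[:324]]))"
```

```text
[ 0.52902129 -0.16848254  0.07755544] [ 0.65885638  0.7522649   0.00166788 -0.00173709] [-0.09165403  1.38538112  7.83636345] 40.75 0.023122462939554635 60.37282347679138
side plate_lug [253.6 251.8] 0.56 [ 0.52773269 -0.17263998]
side plate_nose [227.1 167.7] 0.7 [0.49452039 0.11074866]
side tin_red [338.7 184.9] 0.74 [0.7866289  0.06311252]
top plate_lug [327.6 215.4] 0.71 [ 0.53524925 -0.1618701 ]
top plate_nose [215.3 227.4] 0.71 [0.50146229 0.12052404]
top stripe [210.6 229.7] 0.63 [0.49991601 0.13959262]
top tin_red [149.6 243.1] 0.79 [0.46071659 0.3017145 ]
top tin_blue [116.5 239.8] 0.6 [0.46767923 0.39112743]
top plate ((510.183837890625, -22.457183837890625), (61.324092864990234, 264.50323486328125), 7.265919208526611)
```

View pics/c10.png

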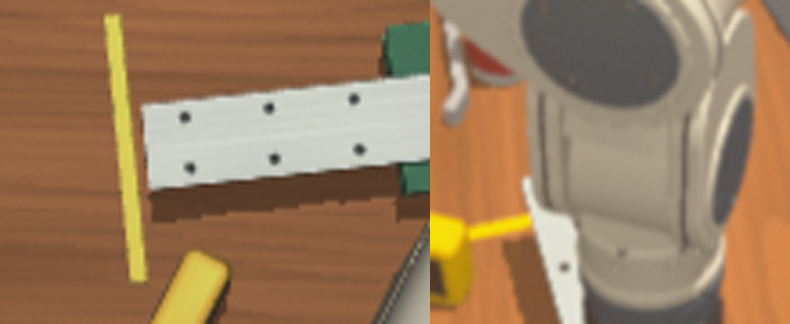

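Crop: the nose edge runs (143,104)–(151,190), just short of and parallel to the stripe, which runs (113,15)–(138,280). I'll measure both edges to sub-pixel in the top picture.

```bash
cat > n.py <<'E'
from h import *
c=viewer.read_camera("top"); im=c["img"].astype(float); h=cv2.cvtColor(c["img"],cv2.COLOR_RGB2HSV)
u=np.array([-.1345,.9909])
# stripe centre line from yellow pixels
m=(h[...,0]>22)&(h[...,0]<34)&(h[...,1]>120)&(h[...,2]>120); m[:,:205]=0;m[:,225:]=0;m[267:]=0;m[:190]=0
ys,xs=np.nonzero(m); w=np.array([at(c,p,0)[:2] for p in zip(xs,ys)]); s=w@u; print("stripe along",len(s),(np.percentile(s,2)+np.percentile(s,98))/2,s.mean(),s.std())
# nose edge: saturation crossing along rows
S=h[...,1].astype(float); o=[]
for v in range(222,241):
  for x in range(232,190,-1):
    if S[v,x]<70<=S[v,x-1]:
      f=(70-S[v,x])/(S[v,x-1]-S[v,x]); o.append(at(c,(x-f,v),.068)[:2]@u); break
print("nose along",np.round(o,4),np.median(o))
t=ctrl.read_state(); print("TCP along",t["tool_pos"][:2]@u,"+.28 =",t["tool_pos"][:2]@u+.28)
E
python3 n.py
```

```text
stripe along 324 0.06115373869014178 0.0611501775544647 0.003427674181793923
nose along [0.0406 0.0404 0.0403 0.0404 0.0406 0.0408 0.041  0.0413 0.0413 0.0415
 0.0412 0.0413 0.0405 0.0405 0.0406 0.0409 0.0411 0.0414 0.0413] 0.04085984586433178
TCP along -0.23810411428683437 +.28 = 0.04189588571316566
```

Request:
{"method": "send_rows", "body": {"moves": [{"x":0.4,"y":0,"z":0,"rx":0,"ry":0,"rz":0,"jaw":-1},{"x":0.4,"y":0,"z":0,"rx":0,"ry":0,"rz":0,"jaw":-1},{"x":0.24,"y":0,"z":0,"rx":0,"ry":0,"rz":0,"jaw":-1},{"x":0,"y":0,"z":0,"rx":0,"ry":0,"rz":0,"jaw":-1},{"x":0,"y":0,"z":0,"rx":0,"ry":0,"rz":0,"jaw":-1},{"x":0,"y":0,"z":0,"rx":0,"ry":0,"rz":0,"jaw":-1}]}}

```text
time_s: 42.6
tool_pos: [0.5263, -0.1482, 0.0776]
ee_rot: [0.659, 0.752, 0.002, -0.002]
wrist_force: [-0.0, -0.0, 7.7]
width: 0.0233
grasp_force: 60.2
```

```bash
python3 n.py; python3 p.py 11 | egrep "\[|rect|tin|plate"
```

```text
stripe along 182 0.061205546771998576 0.06125116553121277 0.0034559945057079326
nose along [0.061  0.061  0.0608 0.0607 0.0608 0.061  0.0612 0.0615 0.0617 0.0617
 0.0619 0.0611 0.0613 0.0609 0.0609 0.0611 0.0612 0.0615 0.0617] 0.06109159014921478
TCP along -0.2176507219050155 +.28 = 0.06234927809498453
[ 0.52633431 -0.14820744  0.07756904] [ 0.65899507  0.75214313  0.00173208 -0.00179127] [0.89945162 0.77527676 6.44089658] 42.65 0.023155940869961696 60.22961497306824
wrist plate_lug [256.7 257.5] 0.98 [ 0.52621072 -0.14792334]
wrist tin_blue [255.4 257.6] 0.35 [ 0.53161743 -0.19459182]
wrist plate ((520.9915771484375, -113.35747528076172), (60.220497131347656, 152.1519317626953), 7.11650276184082)
side plate_lug [251.2 242.9] 0.89 [ 0.52551909 -0.14876948]
side plate_nose [224.7 160.8] 0.72 [0.4905393  0.13671678]
side stripe [292.4 126.2] 0.16 [0.70704522 0.31524024]
side tin_red [207.7 139.2] 0.66 [0.44947863 0.2970768 ]
side tin_blue [224.2 161.2] 0.55 [0.48998294 0.19872677]
side plate ((508.4919738769531, -24.921218872070312), (62.92794418334961, 303.1084899902344), 7.446518898010254)
top plate_lug [318.  218.3] 0.62 [ 0.52748951 -0.1379053 ]
top plate_nose [209.8 228.9] 0.93 [0.49735501 0.13440791]
top stripe [211.2 229.3] 0.79 [0.501023   0.13801877]
top tin_red [149.4 243. ] 0.71 [0.46097191 0.30226568]
top tin_blue [118.8 240.8] 0.62 [0.46513754 0.38477025]
top plate ((507.2167663574219, -1.0630340576171875), (60.351383209228516, 262.131591796875), 7.324121952056885)
```

```bash
python3 -c "
from bench import ctrl
print(ctrl.job_done())"
```

```text
the job is handed in; nothing more can be done
None
```

I handed the job in at about 43 s of the 67 s allowed; the hand-in gave no verdict. By my last measurements both tins stand in single file in the lane, and the plate's nose is about 1 mm from the stripe's centre line, held flat by its lug with a 60 N grip.

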